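# Clip a price plaque onto its sloping display stand

### The job

Take the white price plaque out of the dark wooden block and put it on the empty sign stand: slide it down between the sloping back board and the sprung wire clip, so that its lower edge pushes the clip open, until it sits squarely and fully down on the narrow ledge, roughly centred, and let go. Either face may point outwards. Leave the mug, the jar and the saucer where they are.

Things in the scene. Friction and masses are not known exactly. Their poses are not given: they have to be found in the camera images.
- plaque: Loose stiff white plaque 110 mm tall (z), 64 mm wide (y), 8 mm thick (x), about 70 g, with the same grey print on both faces. It starts standing upright in the slot of the block. Origin: centre of its lower edge; z points up the plaque, x is normal to its faces.
- block: Fixed dark wooden block 56 mm (x) by 80 mm (y) by 30 mm high, with one slot along its y axis, 11 mm wide, 18 mm deep, open at the top and at both ends. Origin: centre of its underside; the slot's floor is 12 mm above it.
- stand_cradle: Tilted top of the empty stand (fixed), leaning back 20 degrees. Origin: the corner where the board's face meets the ledge's top, mid-width, 80 mm up. z: up along the board's face; x: out of that face; y: along the ledge. Ledge 80 mm wide, 16 mm deep, no lip. Board 80 mm wide, 6 thick, 50 high. A seated plaque has its origin at x 4, y 0, z 0 mm, axes parallel, and stands 60 mm above the board.
- stand: The whole empty sign stand (fixed): wooden foot 90 mm (x) by 100 mm (y), 12 mm thick, and a post that carries the cradle. Origin: centre of the underside of the foot; the cradle's origin is at x -4, z 80 mm and the cradle faces +x.
- clip (a joint): Opening of the empty stand's sprung wire clip, rad: 0 at rest, grows outwards from the board (stop 0.7), about 0.15 with a plaque behind it. Its side arms, at y = +-46 mm of the cradle, pass outside the plaque from a pivot at x -3, z -3 mm to a cross bar in front of the board. A plate pushed down the board lifts the bar (1.5 to 2.5 N on its face); the plaque's weight alone does not.
- clip_bar (a point): Middle of the clip's cross bar (6 mm diameter); at rest x 6, z 28 mm of the cradle, leaving a 3 mm gap to the board. A flat tongue 50 mm wide flares up and out from the bar at 38 degrees to the board; at its top (z 52 mm) its inner face is 20 mm from the board's face: the mouth.
- full_stand: A second, identical fixed stand that already holds a plaque (185 mm high in all): not to be used. Origin: centre of the underside of its foot, 90 mm (x) by 100 mm (y); its cradle is at x = -4, z = 80 mm and faces its x axis.
- mug: Loose white mug, radius 38 mm, 90 mm high, handle towards its +y. Origin: centre of its underside. Bystander.
- jar: Loose lidded amber glass jar, radius 32 mm, 95 mm high. Origin: centre of its underside. Bystander.
- saucer: Loose white saucer with a tart on it, radius 50 mm, 26 mm high in all. Origin: centre of its underside. Bystander.
There are look-alikes about, which are no part of the job. Leave any yellow look-alike of the stand alone.

How it is judged (in metres and radians):
At the end, for the whole second after the job is handed in: The plaque rests at ease behind the clip of the empty stand (clip open by more than 0.08 rad): its lower edge on the ledge to within 4 mm, its centre 1 to 9 mm in front of the board's face and within 12 mm of mid-ledge, parallel to the board within 0.10 rad and square to the ledge within 0.15 rad (x of plaque in the frame of stand_cradle between 0.001 and 0.009 m and y of plaque in the frame of stand_cradle between -0.012 and 0.012 m and z of plaque in the frame of stand_cradle between -0.003 and 0.004 m and angle between the z axis of plaque and the z axis of stand_cradle, either way round below 0.1 rad and angle between the y axis of plaque and the y axis of stand_cradle, either way round below 0.15 rad and value of joint clip above 0.08 rad and linear speed of plaque below 0.01 m/s and angular speed of plaque below 0.1 rad/s); the robot touches nothing.
It fails at once if the mug is pushed more than 30 mm or tipped (distance of mug from where it was at the start of the episode above 0.03 m or angle between mug's own z axis and vertical above 0.35 rad).
It fails at once if the jar is pushed more than 30 mm or tipped (distance of jar from where it was at the start of the episode above 0.03 m or angle between jar's own z axis and vertical above 0.35 rad).
It fails at once if the saucer is pushed more than 30 mm or tipped (distance of saucer from where it was at the start of the episode above 0.03 m or angle between saucer's own z axis and vertical above 0.35 rad).
It also fails if it takes over 38 s, if anything falls off the work surface, if the arm or the gripper's body presses on something with over 40 N, if the wrist force passes 120 N, or if a joint passes its speed limit or range.

### The arm

A 6-joint arm with a two-finger parallel gripper is mounted at the origin on the work surface. World frame = base frame: x ahead of the robot, y to its left, z up, the work surface at z = 0. Lengths are in m, angles in degrees, forces in N, time in s.
With the tool pointing down it reaches from about 0.4 to 0.825 m from the base axis. Payload 7 kg.
Tool frame: the origin (TCP) lies midway between the tips of the shut fingers; the grasp point (between the pads) lies 19 mm behind it (hold_point_z is the distance from the TCP to the grasp point, in m); z points along the fingers, y is the line along which they close (so a half turn about z gives the same grasp; the last joint's range is limited). The gripper opens to 88 mm and grips with 3 to 60 N. Pads are 19 mm wide; open, the fingers measure 130 mm over their backs; the gripper's body (78 mm by 193 mm) begins 47 mm behind the grasp point.
Start: joints at [81.652, 20.546, 0.682, 0, -70.136, -16.507], TCP at [0.284, 0.612, 0.227] pointing down, gripper open.
Joint ranges: [-176.03, 176.03], [-82.01, 121.73], [-58.28, 71.71], [-173.87, 95.51], [-174.79, -0.11], [-173.66, 173.66]. Speed limits (degrees/s): [136.94, 136.94, 172.46, 180, 180, 180].

### API

Orientations are given as [roll, pitch, yaw] about the fixed x, y, z axes, in that order (R = Rz(yaw) Ry(pitch) Rx(roll)).
In Python, from plant import get_state, capture, close_job, hold_point_z gives the robot as it stands.
- The arm moves only by the shell command python3 -m inch 'ROWS' [FORCE]. ROWS is text: rows parted by semicolons, each of 5 numbers parted by spaces: the shift along the tool's x, y, z normalised to -1 to 1, where 1 is 0.15 m, then the turn about the tool's z normalised to -1 to 1, where 1 is 360 degrees, then the opening, from 0 (shut) to 1 (fully open). In form: tx ty tz spin grip; .... A call has exactly 8 rows; each row shifts and turns the commanded pose from where the row before left it, along the tool's axes as they then stand; what a row does not reach is not made up. A row lasts 1/8 s, in which the tool goes at most 62.5 mm and 10.7 degrees, less where a joint would pass 70% of its speed; a pose out of reach is approached as far as the arm can. A call with a number of a shift or a turn outside -1 to 1 is refused whole. A call with a gripper value outside its range is refused whole. The fingers move at their own pace and stop on an object; FORCE is the grip in N (left out, the last holds). Time passes only in rows, so rows that do not move let the fingers close, or fill a call up. It gives the time, the measured TCP pose, the force, the opening and the grip force at its end, in the units of the state.
- get_state(): the state, without advancing time (a new reading comes with each control period).
- capture(name): name is "side" or "top"; returns a dict with "color" (420x560x3 uint8, blue, green, red), "mtx" (3x3 intrinsics, pixels), "dist_coeffs" ([k1, k2, p1, p2, k3] as OpenCV has them; the pictures are not rectified), "R" (3x3) and "t" (3): a world point X has camera coordinates R X + t. Camera axes: x right, y down, z forward; pixel columns grow to the right and rows downward; lengths in m; the calibration is good to about 2 mm. A picture is of the moment at which its call begins. There is no depth.
- close_job(): hands the job in; it is judged then, once.
The state is a dict: "time_s": time; "joints": joint angles; "qd": joint speeds; "joint_torque": joint torques, N m; "tcp_pos": TCP position; "eef_rot": TCP orientation; "contact_force": force on the tool from outside, world axes, zero at the start; "moment": the same for the moment, N m; "gripper_width": finger opening in m; "gripper_force": force on a finger pad.
Only numpy, scipy, OpenCV 4.12 (cv2) and the standard library are available. Lean on these libraries where they do the work, as an engineer would, in place of code of your own. Each camera call takes 0.05 s, during which the arm holds its last target. There are 200 camera calls.

## Working session

There is one attempt and no reset: what is moved stays moved. The work goes in short steps, Python scripts to look and compute and a shell command to move; the robot and the scene stay as the last step left them, time stands still between calls to the robot, and variables do not carry over. Pictures are saved under pics/ and viewed, at most 10 in all, crops included, and the job is handed in when it is done.

```bash
ls; mkdir -p pics
python3 - <<'E'
from plant import get_state,capture,hold_point_z
import cv2,numpy as np,pickle
print(get_state(),hold_point_z)
for n in("side","top"):
    c=capture(n); pickle.dump(c,open(n+".pkl","wb")); cv2.imwrite(f"pics/{n}0.png",c["color"]); print(n,c["mtx"],c["dist_coeffs"],-c["R"].T@c["t"],c["R"])
E
```

```text
pics
{'time_s': 0.0, 'joints': array([ 8.16508260e+01,  2.05918529e+01,  6.35282265e-01, -1.89797893e-02,
       -7.01340132e+01, -1.65068274e+01]), 'qd': array([ 0.05881148,  0.00497726, -0.00138739,  0.02082174, -0.01528189,
       -0.04270723]), 'joint_torque': array([-3.95219777e-04, -5.82717597e+01,  2.93045783e+01,  6.99737549e+00,
        6.94096714e-03, -1.48094314e-04]), 'tcp_pos': array([0.28355938, 0.61204242, 0.225633  ]), 'eef_rot': array([ 1.79908080e+02, -8.63300650e-03, -2.48624584e+01]), 'contact_force': array([ 0.16696777, -0.19590574,  0.08859139]), 'moment': array([-0.03246722, -0.00863883, -0.01000812]), 'gripper_force': 0.0, 'gripper_width': 0.08756639586305691} 0.0188
side [[383.86014599   0.         278.62054952]
 [  0.         383.86014599 210.18508298]
 [  0.           0.           1.        ]] [-0.03287732  0.          0.          0.          0.        ] [0.16998661 0.50470422 0.57772592] [[-0.80046032 -0.59921115  0.01446661]
 [-0.37124718  0.47669542 -0.79682935]
 [ 0.47057286 -0.64320096 -0.60403122]]
top [[484.03143458   0.         275.63792577]
 [  0.         484.03143458 211.56743187]
 [  0.           0.           1.        ]] [-0.11101973  0.          0.          0.          0.        ] [ 0.45779524 -0.00361453  1.04507908] [[-0.01061758 -0.99976781  0.01875068]
 [-0.99674726  0.00908365 -0.08007738]
 [ 0.07988846 -0.01953992 -0.99661227]]
```

View pics/side0.png

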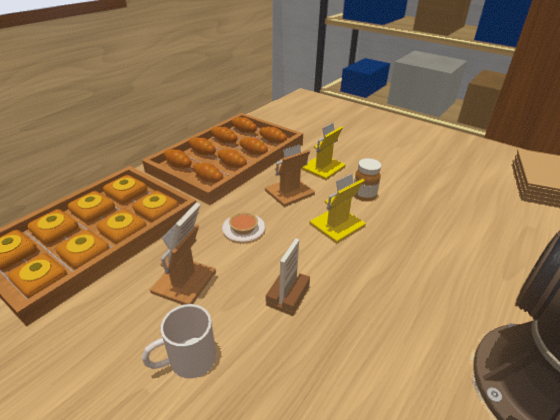

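View pics/top0.png

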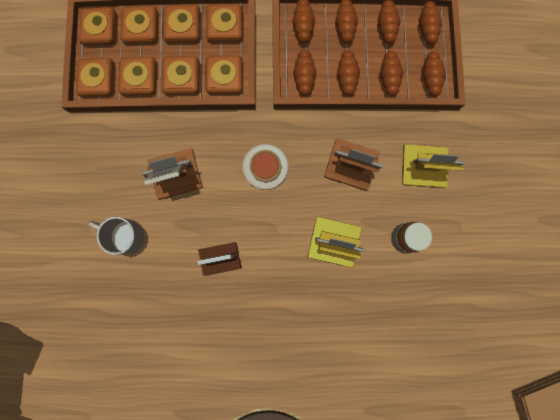

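The side view shows the plaque in its block at (288,275), the empty brown stand at (290,175) and the full stand at (183,250). In the top view the block is at (220,259), the empty stand at (353,163), the saucer at (265,167) and the jar at (412,238). I'll enlarge the parts that matter.

Run:
```python
import cv2,numpy as np,pickle
t=pickle.load(open("top.pkl","rb"))["color"];s=pickle.load(open("side.pkl","rb"))["color"]
def cr(i,x,y,w=65,h=48): return cv2.resize(i[y:y+h,x:x+w],(400,300),interpolation=cv2.INTER_CUBIC)
a=np.vstack([np.hstack([cr(t,320,138),cr(t,188,236)]),np.hstack([cr(s,258,145,80,60),cr(s,248,236,104,78)])])
cv2.imwrite("pics/crop.png",a)
```

```text
(no output)
```

View pics/crop.png

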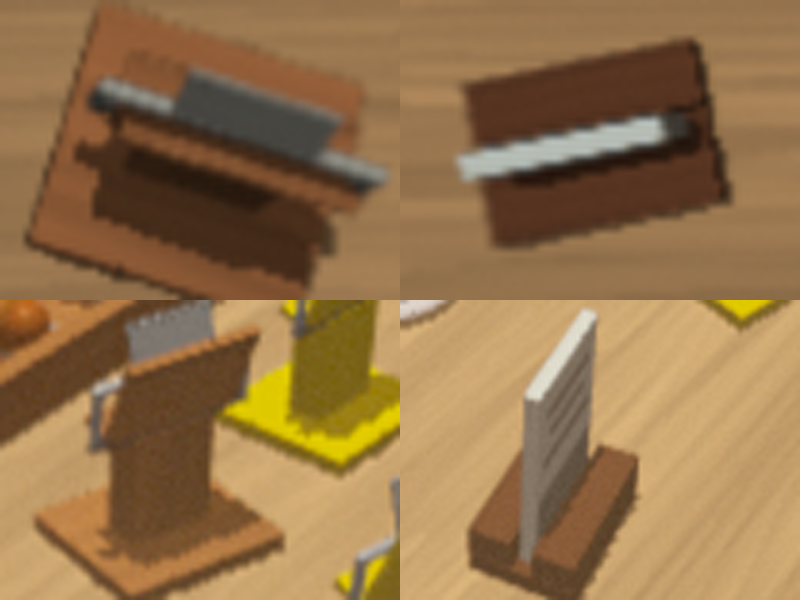

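The crop shows that the tongue and mouth of the empty stand are on the side away from the robot (+x), with the board leaning back towards the robot. The tongue's top edge runs from about (351,149) to (376,157) in the top image. The plaque's top edge is visible in both views.

The tool stays vertical, so I'll grip the plaque by its 64 mm edges and let it pivot in the grip against the board. Next I'll measure.

```bash
cat > h.py <<'E'
import cv2,numpy as np,pickle
def ray(c,p):
    p=np.asarray(p,float).reshape(-1,1,2)
    n=cv2.undistortPoints(p,c["mtx"],c["dist_coeffs"]).reshape(-1,2)
    d=np.c_[n,np.ones(len(n))]@c["R"]; return -c["R"].T@c["t"],d
def plane(c,p,z):
    o,d=ray(c,p); return o+d*((z-o[2])/d[:,2])[:,None]
def tri(c1,p1,c2,p2):
    o1,d1=ray(c1,p1);o2,d2=ray(c2,p2);out=[]
    for a,b in zip(d1,d2):
        A=np.c_[a,-b];s=np.linalg.lstsq(A,o2-o1,rcond=None)[0];P=o1+a*s[0];Q=o2+b*s[1];out.append(np.r_[(P+Q)/2,np.linalg.norm(P-Q)])
    return np.array(out)
def proj(c,X): return cv2.projectPoints(np.asarray(X,float).reshape(-1,3),cv2.Rodrigues(c["R"])[0],c["t"],c["mtx"],c["dist_coeffs"])[0].reshape(-1,2)
def blob(m,box):
    k=np.zeros_like(m);x,y,w,h=box;k[y:y+h,x:x+w]=m[y:y+h,x:x+w]
    n,l,s,_=cv2.connectedComponentsWithStats(k); i=1+s[1:,4].argmax(); return (l==i).astype(np.uint8)
def pts(m): return max(cv2.findContours(m,cv2.RETR_EXTERNAL,cv2.CHAIN_APPROX_NONE)[0],key=len).reshape(-1,2)
E
python3 - <<'E'
from h import *
np.set_printoptions(precision=4,suppress=True)
T=pickle.load(open("top.pkl","rb"));S=pickle.load(open("side.pkl","rb"))
ht=cv2.cvtColor(T["color"],cv2.COLOR_BGR2HSV);hs=cv2.cvtColor(S["color"],cv2.COLOR_BGR2HSV)
for p in [(330,170),(340,145),(320,150),(352,190),(362,152),(205,250),(225,268),(195,250),(218,260)]: print("T",p,ht[p[1],p[0]])
for p in [(295,149),(290,192),(290,160),(289,265),(281,290)]: print("S",p,hs[p[1],p[0]])
def rect(q):
    r=cv2.minAreaRect((q[:,:2]*1000).astype(np.float32)); return [np.round(v,1) for v in (r[0],r[1],r[2])]
gt=((ht[...,1]<70)).astype(np.uint8); gs=(hs[...,1]<70).astype(np.uint8)
m=blob(gt,(320,138,65,48)); print("tongue+bar top",m.sum(),rect(plane(T,pts(m),.12)), cv2.boundingRect(m))
m=blob(gt,(188,236,65,48)); print("plaque top",m.sum(),rect(plane(T,pts(m),.122)),cv2.minAreaRect(pts(m)))
m=blob(gs,(262,140,50,32)); print("tongue side",m.sum(),cv2.boundingRect(m),cv2.boxPoints(cv2.minAreaRect(pts(m))))
m=blob(gs,(260,236,60,80)); q=pts(m);print("plaque side",m.sum(),cv2.approxPolyDP(q,2,True).reshape(-1,2).tolist())
# brown foot: darker/redder than table
f=((ht[...,2]<200)&(ht[...,0]<11)&(ht[...,1]>100)).astype(np.uint8)
m=blob(f,(315,130,80,70)); print("foot",m.sum(),rect(plane(T,pts(m),.012)),cv2.approxPolyDP(pts(m),2,True).reshape(-1,2).tolist())
m=blob(f,(185,230,70,60)); print("block",m.sum(),rect(plane(T,pts(m),.03)))
# predicted plaque top/jar/saucer/full-stand rough
print(plane(T,[(412,238),(265,167),(117,236),(175,173)],.06))
E
```

```text
T (330, 170) [ 12 159 133]
T (340, 145) [ 12 157 145]
T (320, 150) [ 16 123 160]
T (352, 190) [ 16 122 152]
T (362, 152) [ 13  87 129]
T (205, 250) [ 11 161  84]
T (225, 268) [ 11 156  85]
T (195, 250) [ 16 121 168]
T (218, 260) [ 60   9 172]
S (295, 149) [ 16  31 124]
S (290, 192) [ 14 165 119]
S (290, 160) [ 14 145  95]
S (289, 265) [ 16  69 119]
S (281, 290) [ 17  55 135]
tongue+bar top 295 [array([ 638.5, -186.5]), array([95.4, 19.1]), np.float64(72.8)] (335, 150, 48, 18)
plaque top 201 [array([442.5,  94.1]), array([10.4, 70.1]), np.float64(10.8)] ((215.19232177734375, 258.9615478515625), (5.491251468658447, 36.86983108520508), 78.69007110595703)
tongue side 128 (283, 145, 18, 12) [[282.1077 149.0616]
 [298.8615 144.4923]
 [300.8923 151.9385]
 [284.1384 156.5077]]
plaque side 508 [[296, 238], [280, 260], [280, 302], [283, 287], [296, 266], [286, 279], [284, 277], [296, 261]]Traceback (most recent call last):
  File "<stdin>", line 16, in <module>
  File "h.py", line 16, in blob
    n,l,s,_=cv2.connectedComponentsWithStats(k); i=1+s[1:,4].argmax(); return (l==i).astype(np.uint8)
                                                     ~~~~~~~~~~~~~~^^
ValueError: attempt to get argmax of an empty sequence
```

Run:
```python
from h import *
np.set_printoptions(precision=4,suppress=True)
T=pickle.load(open("top.pkl","rb"));S=pickle.load(open("side.pkl","rb"))
ht=cv2.cvtColor(T["color"],cv2.COLOR_BGR2HSV);hs=cv2.cvtColor(S["color"],cv2.COLOR_BGR2HSV)
def rect(q):
    r=cv2.minAreaRect((q[:,:2]*1000).astype(np.float32)); return [np.round(v,1) for v in (r[0],r[1],r[2])]
f=((ht[...,1]>138)&(ht[...,0]<16)).astype(np.uint8)
m=blob(f,(315,130,80,70)); print("foot",m.sum(),rect(plane(T,pts(m),.012)),cv2.approxPolyDP(pts(m),2,True).reshape(-1,2).tolist())
m=blob(f,(185,230,70,60)); m=cv2.morphologyEx(m,cv2.MORPH_CLOSE,np.ones((9,9),np.uint8));print("block",m.sum(),rect(plane(T,pts(m),.03)))
# tongue: triangulate top edge corners
print("tongue top corners",tri(T,[(350.6,149.3),(375.8,157)],S,[(300.5,145),(282.8,149.5)]))
print("plaque top corners",tri(T,[(198,261.5),(233,256)],S,[(280.5,260),(296,238)]))
print(plane(T,[(412,238),(265,167),(117,236),(175,173)],.06))
```

```text
foot 1531 [array([ 641.5, -194.3]), array([109.1,  91. ]), np.float64(71.7)] [[337, 138], [324, 176], [366, 190], [372, 172], [378, 170], [374, 166], [335, 156], [333, 153], [336, 149], [348, 152], [352, 147], [374, 154], [374, 160], [377, 161], [378, 152]]
block 1007 [array([442.1,  95.2]), array([55.2, 80.2]), np.float64(10.8)]
tongue top corners [[ 0.6281 -0.1721  0.1562  0.0382]
 [ 0.6555 -0.2078  0.1157  0.0423]]
plaque top corners [[0.4389 0.1275 0.1216 0.0021]
 [0.4503 0.0619 0.1188 0.0058]]
[[ 0.4795 -0.3037  0.06  ]
 [ 0.629  -0.002   0.06  ]
 [ 0.4896  0.3023  0.06  ]
 [ 0.6183  0.1834  0.06  ]]
```

Run:
```python
from h import *
np.set_printoptions(precision=4,suppress=True)
T=pickle.load(open("top.pkl","rb"));S=pickle.load(open("side.pkl","rb"))
print("tongue",tri(T,[(350.6,149.3),(375.8,157)],S,[(282.8,149.0),(300.5,145)]))
q=plane(T,[(337,138),(324,176),(366,190),(378,152)],.012);print(q,q.mean(0),np.linalg.norm(q-np.roll(q,1,0),axis=1))
e=[q[0]-q[1],q[3]-q[2],q[0]-q[3],q[1]-q[2]]; print([np.degrees(np.arctan2(v[1],v[0])) for v in e])
# from hypotheses: predict features
for yaw in (-18,):
    c,s=np.cos(np.radians(yaw)),np.sin(np.radians(yaw)); R=np.array([[c,-s,0],[s,c,0],[0,0,1]])
    o=np.r_[q.mean(0)[:2],0]; a=np.radians(20)
    cr=np.array([[np.cos(a),0,-np.sin(a)],[0,1,0],[np.sin(a),0,np.cos(a)]])
    w=lambda P:o+R@(np.array([-.004,0,.08])+cr@np.array(P))
    F=[w((.020,.025,.052)),w((.020,-.025,.052)),w((.006,.046,.028)),w((.006,-.046,.028)),w((0,.04,.05)),w((0,-.04,.05))]
    print(np.array(F));print("T",proj(T,F));print("S",proj(S,F))
```

```text
tongue [[ 0.6498 -0.1656  0.1377  0.0023]
 [ 0.6342 -0.2159  0.1332  0.0009]]
[[ 0.7005 -0.1596  0.012 ]
 [ 0.6168 -0.1293  0.012 ]
 [ 0.5857 -0.2201  0.012 ]
 [ 0.6692 -0.2491  0.012 ]] [ 0.6431 -0.1895  0.012 ] [0.0949 0.089  0.096  0.0884]
[np.float64(-19.893196871636246), np.float64(-19.147922042785346), np.float64(70.75798231769879), np.float64(71.09224046799162)]
[[ 0.6479 -0.1648  0.1357]
 [ 0.6325 -0.2124  0.1357]
 [ 0.6497 -0.1433  0.1084]
 [ 0.6213 -0.2308  0.1084]
 [ 0.6353 -0.1449  0.127 ]
 [ 0.6106 -0.221   0.127 ]]
T [[349.6888 149.9856]
 [374.422  157.857 ]
 [336.4948 151.9797]
 [380.751  166.0435]
 [338.8969 157.3489]
 [378.199  169.8328]]
S [[283.6966 150.1606]
 [300.1359 144.7904]
 [277.5855 163.3679]
 [307.3901 153.1286]
 [282.9492 158.1609]
 [309.2668 149.2564]]
```

```bash
cat > go.py <<'E'
import sys,numpy as np
from scipy.spatial.transform import Rotation as Ro
from plant import get_state
s=get_state();R=Ro.from_euler("xyz",s["eef_rot"],degrees=True).as_matrix()
a=list(map(float,sys.argv[1:]))
d=R.T@(np.array(a[:3])-s["tcp_pos"])/.15
print("t",s["time_s"],"tcp",s["tcp_pos"].round(4),s["eef_rot"].round(2),"w",round(s["gripper_width"],4),"gf",round(s["gripper_force"],2),"F",s["contact_force"].round(2))
print("shift total (norm)",d.round(4), "spin",-(((a[3]-s["eef_rot"][2]+90)%180)-90)/360 if len(a)>3 else "")
E
python3 -m inch '0.2 0.22 0 0 1;0.2 0.22 0 0 1;0.2 0.22 0 0 1;0.2 0.22 0 0 1;0.2 0.22 0 0 1;0.2 0.22 0 0 1;0.2 0.22 0 0 1;0.2 0.22 0 0 1' 20; python3 go.py .4427 .0948 .2 10.8
```

```text
time_s: 1.1
tcp_pos: [0.3906, 0.2705, 0.2264]
eef_rot: [180.0, 0.0, -24.8]
contact_force: [1.9, -0.6, -0.3]
gripper_width: 0.0876
gripper_force: 0.0
t 1.1 tcp [0.3906 0.2705 0.2264] [ 1.7999e+02  1.0000e-02 -2.4840e+01] w 0.0876 gf 0.0 F [ 1.93 -0.61 -0.26]
shift total (norm) [0.8073 0.9167 0.1762] spin -0.09900958374659782
```

```bash
python3 -m inch '0.202 0.229 0.044 0 1;0.202 0.229 0.044 0 1;0.202 0.229 0.044 0 1;0.202 0.229 0.044 0 1;0 0 0 -0.0248 1;0 0 0 -0.0248 1;0 0 0 -0.0247 1;0 0 0 -0.0247 1'; python3 go.py .4427 .0948 .08 10.8
python3 - <<'E'
from plant import capture
import cv2,numpy as np
cv2.imwrite("pics/pre.png",np.hstack([cv2.resize(capture(n)["color"],(400,300)) for n in("side","top")]))
E
```

```text
time_s: 2.1
tcp_pos: [0.4425, 0.0962, 0.1999]
eef_rot: [180.0, 0.0, 11.1]
contact_force: [-0.1, -0.7, 0.2]
gripper_width: 0.0876
gripper_force: 0.0
t 2.1 tcp [0.4425 0.0962 0.1999] [1.800e+02 3.000e-02 1.106e+01] w 0.0876 gf 0.0 F [-0.11 -0.69  0.19]
shift total (norm) [0.     0.0093 0.7994] spin 0.0007225432005688741
```

View pics/pre.png

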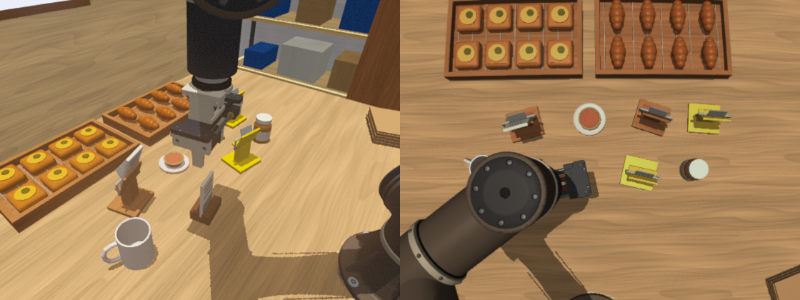

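The side view (left half) shows the gripper at (198,140), lined up over the plaque at (205,195). I'll go down and grip.

```bash
python3 -m inch '0 0.0093 0.16 0 1;0 0 0.16 0 1;0 0 0.16 0 1;0 0 0.16 0 1;0 0 0.1 0 1;0 0 0.06 0 1;0 0 0 0 1;0 0 0 0 1' 15; python3 go.py .4427 .0948 .08 10.8
```

```text
time_s: 3.2
tcp_pos: [0.4434, 0.0953, 0.0807]
eef_rot: [-180.0, -0.0, 10.7]
contact_force: [0.4, 0.6, -0.6]
gripper_width: 0.0874
gripper_force: 0.0
t 3.2 tcp [0.4434 0.0953 0.0807] [-1.7999e+02 -5.0000e-02  1.0750e+01] w 0.0874 gf 0.0 F [ 0.43  0.61 -0.62]
shift total (norm) [-0.0051  0.0022  0.0045] spin -0.0001404531751400305
```

```bash
python3 -m inch '0 0 0 0 0.6;0 0 0 0 0.5;0 0 0 0 0.5;0 0 0 0 0.5;0 0 0 0 0.5;0 0 0 0 0.5;0 0 0 0 0.5;0 0 0 0 0.5' 15; python3 go.py .4427 .0948 .2 10.8
```

```text
time_s: 4.2
tcp_pos: [0.4432, 0.0952, 0.0803]
eef_rot: [-180.0, -0.0, 10.8]
contact_force: [-0.9, 0.8, 5.6]
gripper_width: 0.0638
gripper_force: 15.0
t 4.2 tcp [0.4432 0.0952 0.0803] [-1.7999e+02 -2.0000e-02  1.0790e+01] w 0.0638 gf 15.0 F [-0.85  0.77  5.6 ]
shift total (norm) [-0.0034  0.0016 -0.7977] spin -1.852007385604932e-05
```

```bash
python3 -m inch '0 0 -0.08 0 0.5;0 0 -0.15 0 0.5;0 0 -0.27 0 0.5;0 0 -0.3 0 0.5;0 0 -0.267 0 0.5;0 0 0 0.0272 0.5;0 0 0 0.0271 0.5;0 0 0 0.0271 0.5' 15; python3 go.py .6323 -.1865 .24 -18.5
```

```text
time_s: 5.2
tcp_pos: [0.4425, 0.0947, 0.2406]
eef_rot: [-180.0, 0.0, -18.9]
contact_force: [-0.2, -0.5, -0.3]
gripper_width: 0.0635
gripper_force: 15.0
t 5.2 tcp [0.4425 0.0947 0.2406] [-1.800e+02  2.000e-02 -1.885e+01] w 0.0635 gf 14.99 F [-0.17 -0.46 -0.3 ]
shift total (norm) [1.803  1.3656 0.0034] spin -0.000978950029661184
```

```bash
python3 -m inch '0.15 0.12 0 0 0.5;0.28 0.21 0 0 0.5;0.3 0.225 0 0 0.5;0.3 0.225 0 0 0.5;0.3 0.225 0 0 0.5;0.28 0.21 0 0 0.5;0.193 0.151 0 0 0.5;0 0 0 0 0.5' 15; python3 -m inch '0 0 0 0 0.5;0 0 0 0 0.5;0 0 0 0 0.5;0 0 0 0 0.5;0 0 0 0 0.5;0 0 0 0 0.5;0 0 0 0 0.5;0 0 0 0 0.5' 15; python3 go.py .6323 -.1865 .235 -18.5
python3 - <<'E'
from plant import capture
import cv2,numpy as np,pickle
c={n:capture(n) for n in("side","top")}; pickle.dump(c,open("b.pkl","wb"))
cv2.imwrite("pics/b.png",np.hstack([cv2.resize(c["side"]["color"][60:220,220:380],(400,400),interpolation=2),cv2.resize(c["top"]["color"][90:250,270:430],(400,400),interpolation=2)]))
E
```

```text
time_s: 6.2
tcp_pos: [0.6345, -0.1874, 0.239]
eef_rot: [180.0, 0.1, -18.7]
contact_force: [-0.3, 0.5, -1.5]
gripper_width: 0.0638
gripper_force: 15.0
time_s: 7.2
tcp_pos: [0.6344, -0.1852, 0.2402]
eef_rot: [180.0, 0.0, -18.5]
contact_force: [0.0, -0.2, -0.9]
gripper_width: 0.0638
gripper_force: 15.0
t 7.2 tcp [ 0.6344 -0.1852  0.2402] [180.     0.   -18.52] w 0.0638 gf 15.0 F [ 0.04 -0.19 -0.94]
shift total (norm) [-0.0103  0.0126  0.0346] spin -6.37813918994744e-05
```

View pics/b.png

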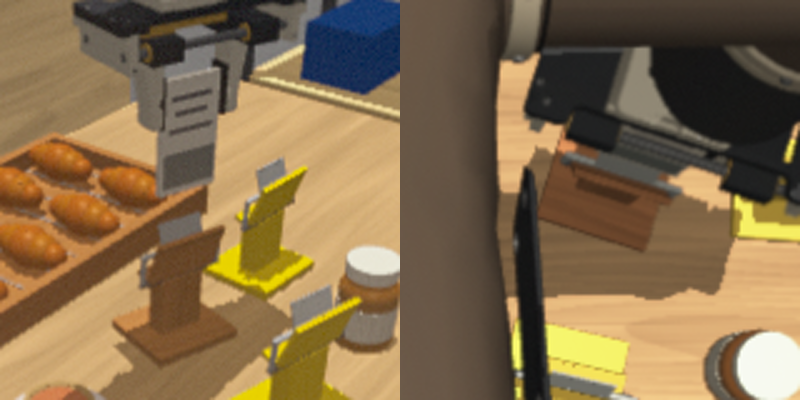

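The plaque hangs above the mouth; its lower edge in the side view runs from about (284,138) to (306,133). I'll compare that with the projected pose, then go down.

Run:
```python
from h import *
S=pickle.load(open("b.pkl","rb"))["side"]
u=np.array([.9483,-.3173,0]);v=np.array([.3173,.9483,0]);P=np.array([.6344,-.1852,.2402-.0683])
print(proj(S,[P-.004*u+.032*v,P-.004*u-.032*v,P+.004*u+.032*v,P+[0,0,.11]-.004*u+.032*v,P+[0,0,.11]-.004*u-.032*v]))
h=cv2.cvtColor(S["color"],cv2.COLOR_BGR2HSV);m=blob(((h[...,1]<75)&(h[...,2]>120)).astype(np.uint8),(275,80,40,62))
print(cv2.approxPolyDP(pts(m),2,True).reshape(-1,2).tolist())
```

```text
[[283.68116606 139.01973696]
 [305.45030391 132.41079169]
 [281.70232774 137.71166222]
 [284.81797602  92.7068283 ]
 [308.19312162  87.23097944]]
[[305, 80], [295, 80], [293, 85], [286, 87], [288, 97], [287, 111], [283, 113], [284, 138], [304, 132], [285, 137], [284, 123], [305, 116]]
```

```bash
python3 -m inch '-0.0103 0.0126 0 0 0.5;0 0 0.08 0 0.5;0 0 0.08 0 0.5;0 0 0.08 0 0.5;0 0 0.05 0 0.5;0 0 0.03 0 0.5;0 0 0 0 0.5;0 0 0 0 0.5' 15; python3 go.py .6323 -.1865 .192 -18.5
```

```text
time_s: 8.3
tcp_pos: [0.6326, -0.1865, 0.1927]
eef_rot: [-180.0, -0.0, -18.5]
contact_force: [1.0, -0.1, -0.8]
gripper_width: 0.0641
gripper_force: 15.0
t 8.3 tcp [ 0.6326 -0.1865  0.1927] [-1.7999e+02 -4.0000e-02 -1.8510e+01] w 0.0641 gf 15.0 F [ 0.98 -0.1  -0.75]
shift total (norm) [-0.0017  0.0007  0.0044] spin -4.0893760506064166e-05
```

```bash
python3 -m inch '-0.031 0 0.001 0 0.5;-0.031 0 0.003 0 0.5;-0.031 0 0.005 0 0.5;-0.031 0 0.007 0 0.5;-0.031 0 0.009 0 0.5;-0.031 0 0.011 0 0.5;-0.031 0 0.014 0 0.5;0 0 0 0 0.5' 8; python3 go.py .6323 -.1865 .192 -18.5
python3 - <<'E'
from plant import capture
import cv2,numpy as np,pickle
c={n:capture(n) for n in("side","top")}; pickle.dump(c,open("c.pkl","wb"))
cv2.imwrite("pics/c.png",np.hstack([cv2.resize(c["side"]["color"][80:200,230:350],(480,480),interpolation=2),cv2.resize(c["top"]["color"][120:200,310:390],(320,480),interpolation=2)]))
E
```

```text
time_s: 9.3
tcp_pos: [0.6007, -0.1759, 0.1843]
eef_rot: [180.0, 0.1, -18.5]
contact_force: [-0.6, 0.8, -0.9]
gripper_width: 0.0639
gripper_force: 8.0
t 9.3 tcp [ 0.6007 -0.1759  0.1843] [ 1.7999e+02  7.0000e-02 -1.8520e+01] w 0.0639 gf 8.0 F [-0.62  0.76 -0.87]
shift total (norm) [ 2.221e-01 -1.000e-04 -5.130e-02] spin -5.834139296641499e-05
```

View pics/c.png

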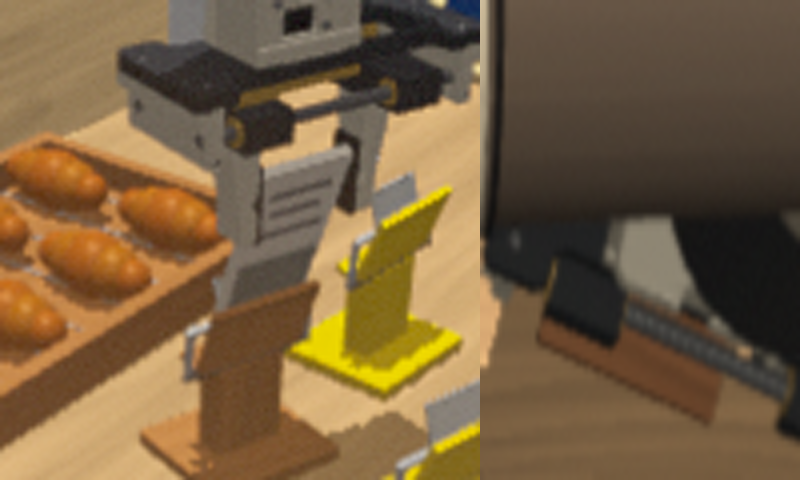

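The plaque has tilted back against the board. Its lower end is behind the board's top edge, between board and tongue, and its top corners in the side view are at about (295.5,122) and (317.5,117). I'll compare those with the predicted tilt.

Run:
```python
from h import *
S=pickle.load(open("c.pkl","rb"))["side"]
u=np.array([.9483,-.3173,0]);v=np.array([.3173,.9483,0]);k=np.array([0,0,1.])
H=np.array([.6007,-.1759,.1843+.0187])
for d in(10,15,20,25):
    a=np.radians(d);zz=-np.sin(a)*u+np.cos(a)*k;xx=np.cos(a)*u+np.sin(a)*k
    print(d,proj(S,[H+.023*zz-.004*xx+.032*v,H+.023*zz-.004*xx-.032*v]).round(1).tolist(),(H-.087*zz-np.array([.6437,-.1903,.08])+.004*u)@np.c_[xx,v,zz])
```

```text
10 [[295.2, 123.5], [318.0, 117.0]] [-1.93600550e-02  1.16200000e-05  4.13111733e-02]
15 [[295.7, 124.2], [318.5, 117.6]] [-8.10367083e-03  1.16200000e-05  4.25103422e-02]
20 [[296.2, 124.8], [319.0, 118.3]] [3.21441088e-03 1.16200000e-05 4.27239161e-02]
25 [[296.7, 125.6], [319.5, 119.0]] [1.45080594e-02 1.16200000e-05 4.19502648e-02]
```

```bash
python3 -m inch '0 0 0 0 0.5;0.0081 0 0.0224 0 0.5;0.0081 0 0.0224 0 0.5;0.0081 0 0.0224 0 0.5;0.0081 0 0.0224 0 0.5;0.0081 0 0.0224 0 0.5;0.0081 0 0.0224 0 0.5;0.0081 0 0.0224 0 0.5' 20; python3 -m inch '0.0081 0 0.0224 0 0.5;0.0081 0 0.0224 0 0.5;0.0081 0 0.0224 0 0.5;0.0055 0 0.015 0 0.5;0 0 0 0 0.5;0 0 0 0 0.5;0 0 0 0 0.5;0 0 0 0 0.5' 20; python3 go.py .6323 -.1865 .192 -18.5
```

```text
time_s: 10.4
tcp_pos: [0.6093, -0.1788, 0.1607]
eef_rot: [180.0, 0.0, -18.5]
contact_force: [-2.7, 0.7, -0.6]
gripper_width: 0.064
gripper_force: 20.0
time_s: 11.4
tcp_pos: [0.6136, -0.1802, 0.1488]
eef_rot: [180.0, 0.0, -18.5]
contact_force: [-1.9, 1.2, -3.7]
gripper_width: 0.0639
gripper_force: 20.0
t 11.4 tcp [ 0.6136 -0.1802  0.1488] [ 1.800e+02  2.000e-02 -1.852e+01] w 0.0639 gf 20.0 F [-1.88  1.17 -3.71]
shift total (norm) [ 1.315e-01  2.000e-04 -2.883e-01] spin -5.2266119106371254e-05
```

```bash
python3 -m inch '0.0045 0 0.0125 0 0.5;0.0045 0 0.0125 0 0.5;0.0022 0 0.0063 0 0.5;0.0011 0 0.0031 0 0.5;0.0011 0 0.0031 0 0.5;0 0 0 0 0.5;0 0 0 0 0.5;0 0 0 0 0.5' 20; python3 go.py .6323 -.1865 .192 -18.5
python3 - <<'E'
from plant import capture
import cv2,numpy as np,pickle
c={n:capture(n) for n in("side","top")}; pickle.dump(c,open("d.pkl","wb"))
cv2.imwrite("pics/d.png",cv2.resize(c["side"]["color"][90:200,240:350],(600,600),interpolation=2))
E
```

```text
time_s: 12.4
tcp_pos: [0.6157, -0.1809, 0.1449]
eef_rot: [180.0, -0.1, -18.5]
contact_force: [-7.1, 3.1, 8.5]
gripper_width: 0.0637
gripper_force: 20.0
t 12.4 tcp [ 0.6157 -0.1809  0.1449] [ 1.800e+02 -6.000e-02 -1.849e+01] w 0.0637 gf 20.0 F [-7.06  3.14  8.48]
shift total (norm) [ 1.170e-01  1.000e-04 -3.137e-01] spin 1.7733660831709132e-05
```

View pics/d.png

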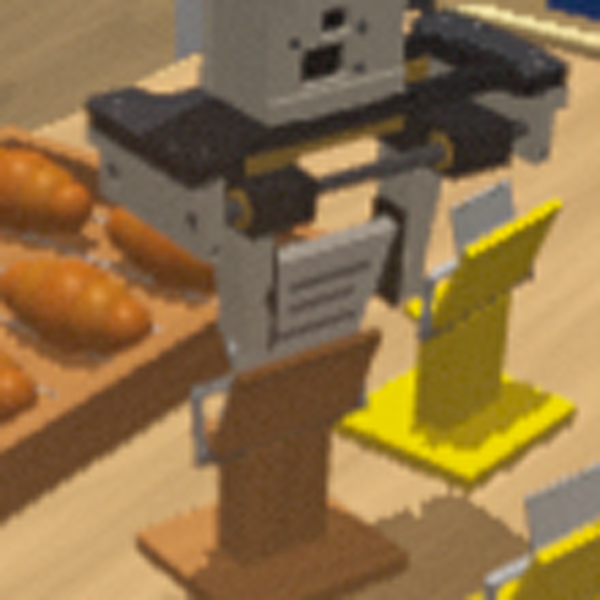

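The side view shows the clip arm swung open and the plaque's top corners at about (291.4,135.5) and (312,130.4). A contact force of about 9 N up the board fits the plaque resting on the ledge. I'll release, retreat straight up and check.

```bash
python3 -m inch '-0.004 0 -0.006 0 0.5;0 0 0 0 0.85;0 0 0 0 0.95;0 0 0 0 0.95;0 0 0 0 0.95;0 0 0 0 0.95;0 0 0 0 0.95;0 0 0 0 0.95' 20; python3 -m inch '0 0 -0.05 0 0.95;0 0 -0.1 0 0.95;0 0 -0.2 0 0.95;0 0 -0.25 0 0.95;0 0 -0.25 0 0.95;-0.25 0 -0.1 0 0.95;-0.3 0 0 0 0.95;-0.3 0 0 0 0.95' 20
python3 - <<'E'
from plant import capture
import cv2,numpy as np,pickle
from h import *
c={n:capture(n) for n in("side","top")}; pickle.dump(c,open("e.pkl","wb"))
cv2.imwrite("pics/e.png",np.hstack([cv2.resize(c["side"]["color"][110:210,250:340],(400,450),interpolation=2),cv2.resize(c["top"]["color"][120:210,310:390],(400,450),interpolation=2)]))
u=np.array([.9483,-.3173,0]);v=np.array([.3173,.9483,0]);k=np.array([0,0,1.]);a=np.radians(20)
zz=-np.sin(a)*u+np.cos(a)*k;xx=np.cos(a)*u+np.sin(a)*k;o=np.array([.6437,-.1903,.08])-.004*u
for n in c: print(n,proj(c[n],[o+.11*zz+.032*v,o+.11*zz-.032*v,o+.05*zz+.04*v,o+.05*zz-.04*v]).round(1).tolist())
E
```

```text
time_s: 13.5
tcp_pos: [0.6151, -0.1807, 0.1441]
eef_rot: [-180.0, -0.0, -18.5]
contact_force: [0.3, -0.4, 0.3]
gripper_width: 0.083
gripper_force: 0.0
time_s: 14.5
tcp_pos: [0.4931, -0.14, 0.288]
eef_rot: [-180.0, -0.1, -18.5]
contact_force: [-0.6, -0.1, 0.8]
gripper_width: 0.0833
gripper_force: 0.0
side [[291.4, 138.8], [313.5, 132.0], [282.8, 157.9], [309.3, 149.1]]
top [[344.8, 162.8], [378.2, 173.7], [339.3, 156.8], [378.4, 169.6]]
```

View pics/e.png

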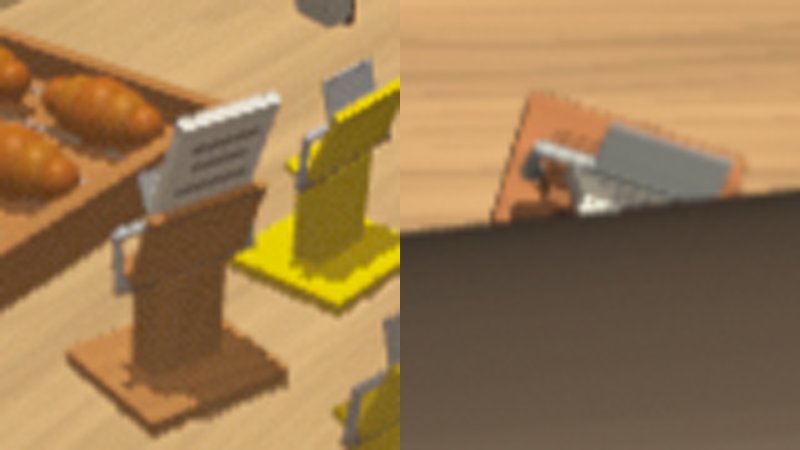

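The plaque stands behind the clip, free of the gripper, with its top corners within about 1 px of the seated prediction. I'll swing the arm clear and confirm the height from both views.

```bash
python3 -m inch '-0.1 -0.25 0 0 0.95;-0.1 -0.25 0 0 0.95;-0.1 -0.25 0 0 0.95;-0.1 -0.25 0 0 0.95;-0.1 -0.25 0 0 0.95;-0.1 -0.25 0 0 0.95;-0.1 -0.25 0 0 0.95;-0.1 -0.25 0 0 0.95'
python3 - <<'E'
from plant import capture
from h import *
c={n:capture(n) for n in("side","top")}; pickle.dump(c,open("f.pkl","wb"))
cv2.imwrite("pics/f.png",np.hstack([cv2.resize(c["side"]["color"][125:170,270:322],(400,346),interpolation=2),cv2.resize(c["top"]["color"][138:183,330:390],(400,300),interpolation=2)[:300].copy() if 0 else cv2.resize(c["top"]["color"][138:183,330:382],(400,346),interpolation=2)]))
E
```

```text
time_s: 15.6
tcp_pos: [0.4759, 0.1839, 0.288]
eef_rot: [-179.9, -0.1, -18.5]
contact_force: [0.6, -0.1, -0.5]
gripper_width: 0.0832
gripper_force: 0.0
```

View pics/f.png

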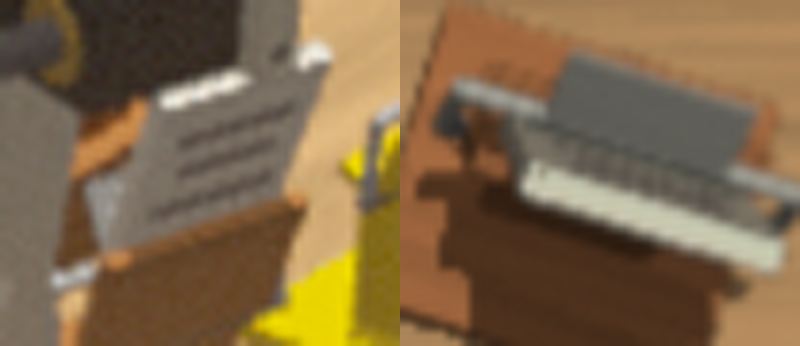

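Run:
```python
from h import *
np.set_printoptions(precision=4,suppress=True)
c=pickle.load(open("f.pkl","rb"));S,T=c["side"],c["top"]
q=tri(T,[(345.4,163.5),(379.2,172.9)],S,[(290.3,138.5),(312.2,132.8)]);print(q)
u=np.array([.9483,-.3173,0]);v=np.array([.3173,.9483,0]);k=np.array([0,0,1.]);a=np.radians(20)
zz=-np.sin(a)*u+np.cos(a)*k;xx=np.cos(a)*u+np.sin(a)*k;o=np.array([.6437,-.1903,.08])-.004*u
print((q[:,:3]-o)@np.c_[xx,v,zz], "expect x0 y+-.032 z.11")
```

```text
[[ 0.6148 -0.1467  0.1838  0.0043]
 [ 0.5973 -0.2096  0.1795  0.0025]]
[[ 0.0005  0.0322  0.1103]
 [ 0.0022 -0.033   0.1051]] expect x0 y+-.032 z.11
```

The top corners triangulate to x ≈ 1 mm, y ≈ ±32 mm and z ≈ 108 mm in the cradle frame. That matches a fully seated, centred plaque (0, ±32, 110) within the measuring error.

```bash
python3 -c "
from plant import close_job
print(close_job())"
```

```text
the job is handed in; nothing more can be done
None
```

The plaque is on the empty stand behind its clip, measured as fully down on the ledge and centred to within my measuring error of a few millimetres; I let go and handed the job in at about 15.6 s (no verdict was returned).

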